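Thread-tap clamp-jaw blanks in a swing-carrier tapping jig

TASK

Set every clamp-jaw blank (one to three of them lie on the left of the bench) into a pocket of the tapping jig's swing carrier, then lift the spring plunger's knob, swing the carrier counter-clockwise until it is under the tapping head and let the plunger snap into its hole. Crank the taps in clockwise for one full turn by chip breaking (half a turn forward, a quarter back, half forward, a quarter back, then half forward on to the depth stop), and wind the crank all the way back out. Only then unlock and swing the carrier back to its first position, let the plunger snap in there, and lay all the blanks flat in the steel tray, leaving the other things on the bench where they are.

Things in the scene. Friction and masses are not known exactly. Their poses are not given: they have to be found in the camera images.
- blank0: Clamp-jaw blank: bare aluminium block 64 x 34 x 36 mm (x, y, z), 0.2 kg, with a drilled hole in the top face and a dark groove near each end. Origin at the centre of its underside, z up, x along its length. One to three identical blanks are present, lying flat to the left of the jig
- blank1: As blank0
- blank2: As blank0
- tray: Loose low steel tray 250 x 100 x 18 mm, 0.6 kg, on the right of the jig, open on top; walls and floor 4 mm thick. Origin at the centre of its underside, x along its length. Three blanks fit end to end along it
- pivot (a point): Point on the bench under the vertical swing axis of the jig's carrier. The jig is fixed to the bench on a round grey base of radius 135 mm. x axis: from the pivot towards the tapping head, a white box that spans x = 52 to 238 mm, y = -105 to 105 mm and z = 118 to 180 mm from this point. All of the carrier turns within 165 mm of the pivot
- crank_axis (a point): Point on the vertical axis of the crank, on the top face of the tapping head, 180 mm above the bench and 85 mm from the pivot along x. Below the head three brass taps hang in line along y, 73 mm apart and 95 mm from the pivot, points 88 mm above the bench when wound out (7 mm over a seated blank)
- crank_grip (a point): Centre of the upright black crank handle, where to grip it: a freely spinning cylinder 23 mm thick and 50 mm tall, 42 mm from the crank axis; this point is 30 mm above its foot and 20 mm below its top, 234 mm above the bench. The crank arm below it reaches 19 mm above the head's top face. The handle stands on the pivot side of the axis when the crank reads 0
- crank (a joint): Turn of the crank, rad: 0 wound out (stop), grows clockwise seen from above, 6.34 at the depth stop; one full turn (6.28) is full depth. Gearing runs the taps down 20 mm per turn. It stays where it is left; about 0.12 Nm to turn
- carrier (a joint): Swing of the carrier, rad: 0 at loading, grows counter-clockwise seen from above, 2.618 (150 degrees) with the pockets under the tapping head. It stops 0.012 rad beyond either end; about 0.2 Nm to turn. The plunger locks it at 0 and at 2.618
- plunger (a joint): Lift of the spring plunger, m: 0 pin down in a hole, 0.018 fully raised (stop). The pin leaves the hole above about 0.010 and then slides on the index ring if let go between holes (reads about 0.010). The spring takes 5 N at the bottom, 10 N at the top
- knob_grip (a point): Centre of the plunger's black knurled knob, where to grip it: upright, freely spinning, 26 mm thick and 42 mm tall; this point is 28 mm above its foot and 14 mm below its top, 92 mm above the bench when the pin is down. It rides on the carrier's arm, 110 mm from the pivot axis, 75 degrees counter-clockwise of the carrier's x axis, and serves to turn the carrier while lifted
- nest0 (a point): Centre of the floor of a pocket on the carrier, 45 mm above the bench. The three pockets lie side by side along y, 73 mm apart, 95 mm from the pivot along the carrier's -x. Each is 39 mm wide (x) and 69 mm long (y) with walls 8 mm high, so a blank's length goes along y. Axes are those of the carrier
- nest1 (a point): As nest0: the middle pocket
- nest2 (a point): As nest0: the third pocket
- oil_bottle: Bystander: bottle 42 mm thick, 110 mm tall; origin under its centre
- beaker: Bystander: small glass beaker 52 mm wide, 60 mm tall; origin under its centre
- stain_jar: Bystander: amber jar 60 mm wide, 70 mm tall; origin under its centre
- brush: Bystander: brush 170 mm long, lying
- screwdriver: Bystander: screwdriver 180 mm long, lying
- dish: Bystander: shallow glass dish 90 mm wide, 16 mm tall; origin under its centre
- cassette_box: Bystander: cardboard box 90 x 60 x 35 mm; origin under its centre
There are look-alikes about, which are no part of the job. Leave any red look-alike of the blank2 alone. Leave any green look-alike of the blank0 alone.

How it is judged:
On the way, in this order (a step that is already met when the one before it is completed fails the run):
1. every blank sits in a pocket with the carrier locked at loading (((horizontal distance between blank0 and nest0 below 0.008 m and z of blank0 in the frame of nest0 below 0.004 m) or (horizontal distance between blank0 and nest1 below 0.008 m and z of blank0 in the frame of nest1 below 0.004 m) or (horizontal distance between blank0 and nest2 below 0.008 m and z of blank0 in the frame of nest2 below 0.004 m)) and angle between each of blank0, blank1, blank2's own z axis and vertical below 0.08 rad and ((horizontal distance between blank1 and nest0 below 0.008 m and z of blank1 in the frame of nest0 below 0.004 m) or (horizontal distance between blank1 and nest1 below 0.008 m and z of blank1 in the frame of nest1 below 0.004 m) or (horizontal distance between blank1 and nest2 below 0.008 m and z of blank1 in the frame of nest2 below 0.004 m)) and ((horizontal distance between blank2 and nest0 below 0.008 m and z of blank2 in the frame of nest0 below 0.004 m) or (horizontal distance between blank2 and nest1 below 0.008 m and z of blank2 in the frame of nest1 below 0.004 m) or (horizontal distance between blank2 and nest2 below 0.008 m and z of blank2 in the frame of nest2 below 0.004 m)) and value of joint carrier below 0.05 rad and value of joint plunger below 0.003 m and contact force between the fingers and blank0 below 0.5 N and contact force between the fingers and blank1 below 0.5 N and contact force between the fingers and blank2 below 0.5 N), for 0.2 s.
2. the loaded carrier is locked under the tapping head (((horizontal distance between blank0 and nest0 below 0.008 m and z of blank0 in the frame of nest0 below 0.004 m) or (horizontal distance between blank0 and nest1 below 0.008 m and z of blank0 in the frame of nest1 below 0.004 m) or (horizontal distance between blank0 and nest2 below 0.008 m and z of blank0 in the frame of nest2 below 0.004 m)) and angle between each of blank0, blank1, blank2's own z axis and vertical below 0.08 rad and ((horizontal distance between blank1 and nest0 below 0.008 m and z of blank1 in the frame of nest0 below 0.004 m) or (horizontal distance between blank1 and nest1 below 0.008 m and z of blank1 in the frame of nest1 below 0.004 m) or (horizontal distance between blank1 and nest2 below 0.008 m and z of blank1 in the frame of nest2 below 0.004 m)) and ((horizontal distance between blank2 and nest0 below 0.008 m and z of blank2 in the frame of nest0 below 0.004 m) or (horizontal distance between blank2 and nest1 below 0.008 m and z of blank2 in the frame of nest1 below 0.004 m) or (horizontal distance between blank2 and nest2 below 0.008 m and z of blank2 in the frame of nest2 below 0.004 m)) and value of joint carrier above 2.56799 rad and value of joint plunger below 0.003 m), for 0.2 s.
3. crank half a turn forward (value of joint crank between 2.6 and 3.9 rad), for 0.05 s.
4. a quarter turn back (value of joint crank between 1 and 2.2 rad), for 0.05 s.
5. half a turn forward again (value of joint crank between 4.1 and 5.4 rad), for 0.05 s.
6. a quarter turn back again (value of joint crank between 2.5 and 3.8 rad), for 0.05 s.
7. forward to full depth (all of step 2 and value of joint crank above 6.05 rad), for 0.05 s.
8. taps wound back out (value of joint crank below 0.3 rad and value of joint carrier above 2.56799 rad and value of joint plunger below 0.003 m), for 0.1 s.
9. carrier back at loading and locked (value of joint carrier below 0.05 rad and value of joint plunger below 0.003 m), for 0.2 s.
At the end, for the whole second after the job is handed in: Every blank lies flat (within 0.1 rad) and at rest on the floor of the tray; the carrier is back at loading (within 0.05 rad) with the plunger's pin down in its hole (within 3 mm), and the crank is wound out (below 0.35 rad) (all of step 9 and x of blank0 in the frame of tray between -0.105 and 0.105 m and y of blank0 in the frame of tray between -0.042 and 0.042 m and z of each of blank0, blank1, blank2 in the frame of tray below 0.012 m and angle between each of blank0, blank1, blank2's own z axis and vertical below 0.1 rad and linear speed of each of blank0, blank1, blank2 below 0.02 m/s and x of blank1 in the frame of tray between -0.105 and 0.105 m and y of blank1 in the frame of tray between -0.042 and 0.042 m and x of blank2 in the frame of tray between -0.105 and 0.105 m and y of blank2 in the frame of tray between -0.042 and 0.042 m and value of joint crank below 0.35 rad); the robot touches nothing.
It fails at once if the taps are wound in (crank beyond 0.6 rad) while the carrier is not under the tapping head (value of joint crank above 0.6 rad and value of joint carrier below 2.49799 rad).
It fails at once if a bystander is moved more than 40 mm (distance of any of oil_bottle, beaker, stain_jar, brush, screwdriver, dish, cassette_box from where it was at the start of the episode above 0.04 m).
Of blank0, blank1, blank2 only 1 to 3 are there at a start; the rules pass over those that are not, and their reading is None.
At some moment in a run one of tray may be knocked a few centimetres aside while the robot is not near it.
Once in a run the grip may slacken for a moment while it holds something.
It also fails if it takes over 210 s, if anything falls off the work surface, if the arm or the gripper's body presses on something with over 40 N, if the wrist force passes 120 N, or if a joint passes its speed limit or range.

ROBOT

A 6-joint arm with a two-finger parallel gripper is mounted at the origin on the work surface. World frame = base frame: x ahead of the robot, y to its left, z up, the work surface at z = 0. Lengths are in m, angles in rad, forces in N, time in s.
With the tool pointing down it reaches from about 0.3 to 0.825 m from the base axis. Payload 5.4 kg.
Tool frame: the origin (TCP) lies between the finger pads; the fingertips stand 19 mm ahead of it and the grasp point (between the pads) is the TCP; z points along the fingers, y is the direction in which the jaws open and shut (so a half turn about z gives the same grasp; the last joint's range is limited). The gripper opens to 92 mm and grips with 3 to 60 N. Pads are 20 mm wide; open, the fingers measure 128 mm over their backs; the gripper's body (75 mm by 189 mm) begins 69 mm behind the grasp point.
Start: joints at [-1.553, 0.158, 1.597, -0, 1.386, -0.21], TCP at [0.13, -0.56, 0.234] pointing down, gripper open.
Joint ranges: [-2.91, 2.91], [-0.94, 2.29], [0.18, 2.7], [-1.29, 4.43], [0.17, 2.64], [-3, 3]. Speed limits (rad/s): [2.57, 2.57, 3.14, 3.14, 3.14, 3.14].

INTERFACE

Orientations are given as a unit quaternion [w, x, y, z].
In Python, from workcell import robot gives the robot as it stands. The module is installed in compiled form; this text tells all that it offers. Calls block until the motion is done:
- robot.move_ptp(position, orientation): joint-space move of the TCP to a pose.
- robot.movel(position, frame=None, feed=0.15, contact_N=None): straight line of the TCP; frame=None keeps the orientation; feed is the mean speed in m/s. With contact_N (N) it stops when the force on the tool has changed by that much, and returns True; else False.
- robot.set_joints(angles): joint-space move.
- robot.move_gripper(opening): finger opening in m; the grip force is fixed at half the most; returns when the fingers have stopped.
- robot.wait(seconds).
- robot.ik(position, orientation): joint angles nearest the present ones, or None.
- robot.get_state(): the state.
- robot.capture(name): name is "scene" or "top" or "wrist"; returns the picture (400x640x3 uint8, blue, green, red); there is no depth.
- robot.calibration(name): a dict with "fov_y" (degrees; the focal length in pixels is half the picture's height over the tangent of half this angle, whatever the lens; pixels are square), "cx", "cy" (the principal point, pixels), "k1" (the pictures are not rectified: a ray, as slopes to the right and down, at radius r is drawn at 1 + k1 r^2 times it, then the intrinsics apply), "rvec" (rotation vector, rad) and "tvec" (3), from world to camera coordinates, as OpenCV has them. Camera axes: x right, y down, z forward; pixel columns grow to the right and rows downward; lengths in m; the calibration is good to about 2 mm. A picture is of the moment at which its call begins: read the wrist's pose just before it. calibration takes no time and is no camera call; for the wrist camera it gives the pose at the moment of the call.
A pose or a line that the arm cannot do raises robot.Unreachable and nothing moves.
- robot.finish_job(): hands the job in, once; it reports no verdict.
The state is a dict: "time": time; "qpos": joint angles; "qvel": joint speeds; "joint_torque": joint torques, N m; "tool_pos": TCP position; "tcp_rot": TCP orientation; "contact_force": force on the tool from outside, world axes, zero at the start; "torque": the same for the moment, N m; "opening": finger opening in m.
Only numpy, scipy, OpenCV 4.12 (cv2) and the standard library are available. Lean on these libraries where they do the work, as an engineer would, in place of code of your own. Each camera call takes 0.05 s, during which the arm holds its last target. There are 200 camera calls.

## Working session

There is one attempt and no reset: what is moved stays moved. The work goes in short steps, each a Python script; the robot and the scene stay as the last script left them, time stands still between calls to the robot, and variables do not carry over. Pictures are saved under pics/ and viewed, about 12 in all and at most 16, crops included, and the job is handed in when it is done.

```bash
mkdir -p pics; cat > h.py <<'E'
import numpy as np, cv2
from workcell import robot
def cal(n):
    c=robot.calibration(n); f=200/np.tan(np.radians(c["fov_y"])/2)
    R=cv2.Rodrigues(np.array(c["rvec"],float))[0]; return c,f,R,np.array(c["tvec"],float).ravel()
def ray(C,u,v):
    c,f,R,t=C; x=(u-c["cx"])/f; y=(v-c["cy"])/f; rd=np.hypot(x,y); r=rd
    for _ in range(30): r=rd/(1+c["k1"]*r*r)
    s=r/rd if rd>0 else 1
    return -R.T@t, R.T@np.array([x*s,y*s,1])
def onz(C,u,v,z):
    o,d=ray(C,u,v); return o+d*(z-o[2])/d[2]
def pix(C,P):
    c,f,R,t=C; p=R@np.asarray(P,float)+t; x,y=p[:2]/p[2]; k=1+c["k1"]*(x*x+y*y)
    return np.array([c["cx"]+f*x*k,c["cy"]+f*y*k])
def q(yaw): # tool down, jaws (tool y) along world direction yaw+-90
    return [0.0,np.cos(yaw/2),np.sin(yaw/2),0.0]
E
python3 - <<'E'
from h import *
for n in("scene","top","wrist"):
    cv2.imwrite(f"pics/{n}0.png",robot.capture(n)); C=cal(n); print(n,C[0],-C[2].T@C[3])
s=robot.get_state(); print(s)
E
```

```text
scene {'fov_y': 47.81456419123601, 'cx': 317.0033498695514, 'cy': 198.23475597893784, 'k1': 0.041089734429747206, 'rvec': array([ 1.50021443,  2.12210603, -0.81301427]), 'tvec': array([ 0.18056373, -0.26466539,  1.68521294])} [1.30968987 0.26854285 1.07479806]
top {'fov_y': 48.93551656375864, 'cx': 315.4722082020849, 'cy': 194.39036298701967, 'k1': -0.0779746897767977, 'rvec': array([ 2.13950411, -2.15666529,  0.1763221 ]), 'tvec': array([-0.02151386,  0.52850699,  1.49119594])} [ 0.29698079 -0.00625873  1.55409493]
wrist {'fov_y': 62.99084834979096, 'cx': 319.6340329244226, 'cy': 194.65094554039857, 'k1': -0.026026465675420638, 'rvec': array([-2.30635574,  1.8317716 ,  0.22338807]), 'tvec': array([-0.57397229, -0.02877185,  0.39022627])} [ 0.19352252 -0.54479776  0.38508828]
{'time': 0.15, 'qpos': array([-1.55308787e+00,  1.58890143e-01,  1.59794571e+00,  2.60830497e-05,
        1.38619510e+00, -2.10123473e-01]), 'qvel': array([ 1.82087673e-03, -2.92319874e-03, -3.70427342e-03, -2.64337574e-03,
        1.44243017e-04,  8.98670924e-05]), 'joint_torque': array([-5.32768227e-04, -3.85915446e+01, -3.22435319e+01,  7.00425636e-02,
        3.51741572e-02, -8.09485505e-05]), 'tool_pos': array([ 0.12983868, -0.55968027,  0.23285165]), 'tcp_rot': array([-7.14588186e-04,  9.93518606e-01,  1.13667328e-01,  8.18394177e-05]), 'contact_force': array([-0.35656043,  0.05723888, -0.28498784]), 'torque': array([ 0.01347516, -0.01821525, -0.01301454]), 'opening': 0.09234763179292399}
```

View pics/top0.png

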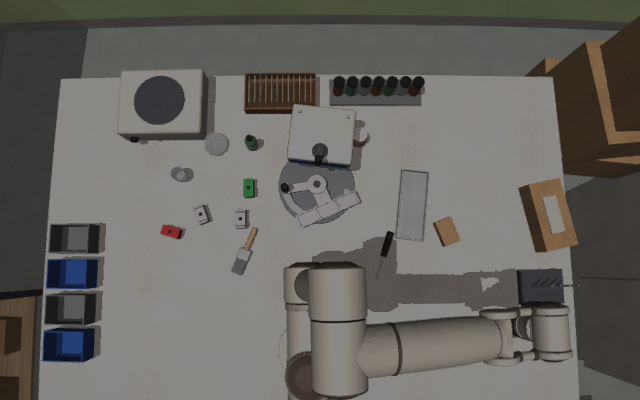

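View pics/scene0.png

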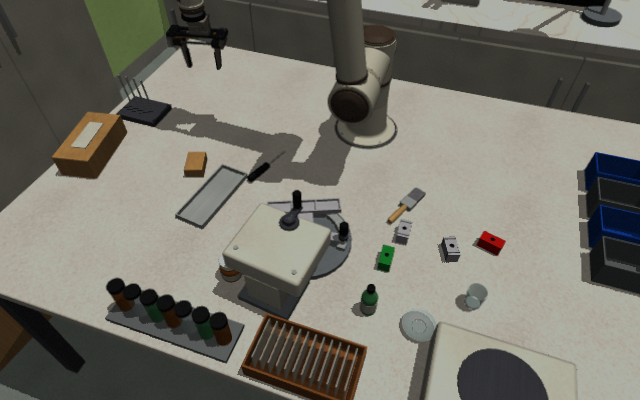

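The top view shows two bare blanks at about (201,214) and (241,218). The red and green look-alikes are at (172,232) and (249,188). The jig hub is at (317,185), the knob at (285,188), the crank at (320,155) and the tray at (412,205). Next I'll get rough positions and take close wrist views.

```bash
python3 - <<'E'
from h import *
C=cal("top")
for n,u,v,z in[("b",201,214,.036),("b2",241,218,.036),("hub",317,185,.06),("knob",285,187,.106),("crank",319,150,.254),("tray",412,205,.018),("red",172,232,.036),("green",249,188,.036),("brush",243,252,.01)]:
    print(n,onz(C,u,v,z).round(3))
s=robot.get_state()
yaw=0.0
for p in([.56,.26,.36],[.58,.20,.36],[.6,0,.45]):
  for y in(-3.1,-1.57,0,1.57,3.1):
    print(p,y,robot.ik(p,q(y)))
robot.move_ptp([0.55,0.02,.45],q(0)); print(cal("wrist")[0]["tvec"])
C=cal("wrist");print(-C[2].T@C[3])
cv2.imwrite("pics/w1.png",robot.capture("wrist"))
np.save("w1.npy",np.array([C[0]["rvec"],C[0]["tvec"]]))
E
```

```text
b [0.463 0.373 0.036]
b2 [0.448 0.233 0.036]
hub [ 0.558 -0.031  0.06 ]
knob [0.544 0.077 0.106]
crank [ 0.632 -0.035  0.254]
tray [ 0.491 -0.368  0.018]
red [0.401 0.473 0.036]
green [0.553 0.207 0.036]
brush [0.331 0.229 0.01 ]
[0.56, 0.26, 0.36] -3.1 [ 2.39231315e-01  2.20839382e-01  1.27987877e+00 -4.44089210e-16
  1.64087450e+00 -1.37315767e+00]
[0.56, 0.26, 0.36] -1.57 [ 2.39231315e-01  2.20839382e-01  1.27987877e+00 -4.44089210e-16
  1.64087450e+00 -2.90315767e+00]
[0.56, 0.26, 0.36] 0 [ 2.39231315e-01  2.20839382e-01  1.27987877e+00 -4.44089210e-16
  1.64087450e+00  1.81002764e+00]
[0.56, 0.26, 0.36] 1.57 [ 2.39231315e-01  2.20839382e-01  1.27987877e+00 -4.44089210e-16
  1.64087450e+00  2.40027641e-01]
[0.56, 0.26, 0.36] 3.1 [ 2.39231315e-01  2.20839382e-01  1.27987877e+00 -4.44089210e-16
  1.64087450e+00 -1.28997236e+00]
[0.58, 0.2, 0.36] -3.1 [ 1.35362140e-01  2.10339314e-01  1.29204119e+00 -4.44089210e-16
  1.63921215e+00 -1.47702684e+00]
[0.58, 0.2, 0.36] -1.57 None
[0.58, 0.2, 0.36] 0 [ 1.35362140e-01  2.10339314e-01  1.29204119e+00 -4.44089210e-16
  1.63921215e+00  1.70
[... 216 characters left out ...]
e-16
  1.63921215e+00 -1.39384153e+00]
[0.6, 0, 0.45] -3.1 [-2.01187820e-01  1.88272271e-01  1.14416820e+00 -4.44089210e-16
  1.80915218e+00 -1.81357680e+00]
[0.6, 0, 0.45] -1.57 [-2.01187820e-01  1.88272271e-01  1.14416820e+00 -4.44089210e-16
  1.80915218e+00  2.93960851e+00]
[0.6, 0, 0.45] 0 [-2.01187820e-01  1.88272271e-01  1.14416820e+00 -4.44089210e-16
  1.80915218e+00  1.36960851e+00]
[0.6, 0, 0.45] 1.57 [-2.01187820e-01  1.88272271e-01  1.14416820e+00 -4.44089210e-16
  1.80915218e+00 -2.00391493e-01]
[0.6, 0, 0.45] 3.1 [-2.01187820e-01  1.88272271e-01  1.14416820e+00 -4.44089210e-16
  1.80915218e+00 -1.73039149e+00]
[0.01950195 0.45330711 0.73176338]
[0.61552728 0.01929498 0.60174677]
```

View pics/w1.png

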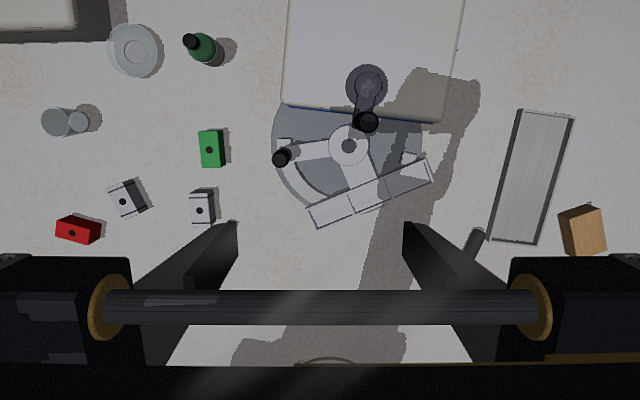

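```bash
python3 - <<'E'
import cv2
im=cv2.imread("pics/w1.png"); c=im[60:235,260:460]
cv2.imwrite("pics/w1c.png",cv2.resize(c,None,fx=4,fy=3.4 and 4,interpolation=cv2.INTER_CUBIC)[:600*2][:700])
E
```

```text
(no output)
```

View pics/w1c.png

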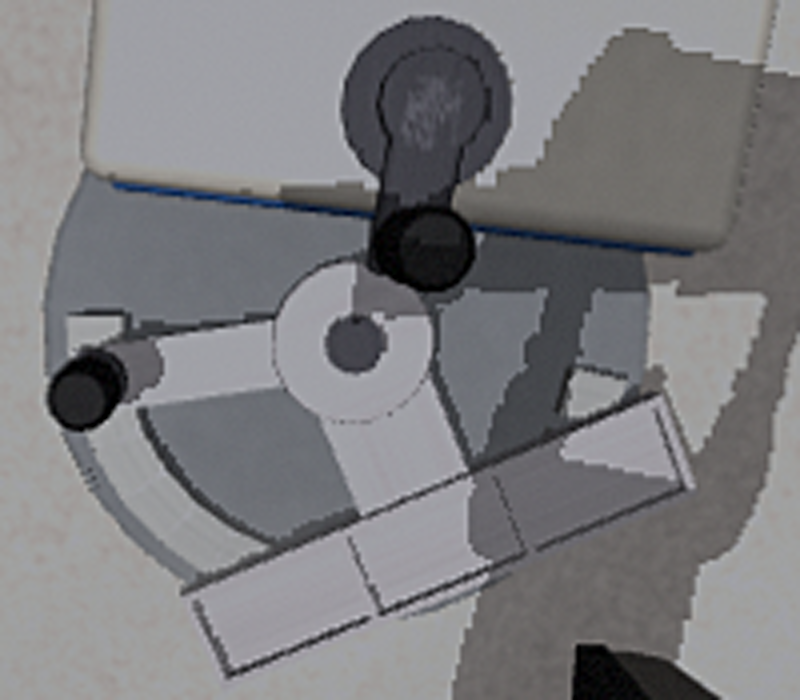

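```bash
cat > jig.py <<'E'
from h import *
from scipy.optimize import least_squares
a=np.load("w1.npy"); c,f,_,_=cal("wrist"); C=(c,f,cv2.Rodrigues(a[0])[0],a[1])
g=lambda x,y,z: onz(C,(x+.5)/4-.5+260,(y+.5)/4-.5+60,z)[:2]
knob=g(81,396,.106); hand=g(437,248,.254); ax=g(433,95,.199)
cor=[g(*p,.053) for p in((229,677),(182,592),(660,393),(690,487))]; nest=np.mean(cor,0)
bl=g(113,183,.118),g(693,252,.118)
dirc=cor[2]-cor[1]; dirc2=cor[3]-cor[0]
pol=lambda r,d:r*np.array([np.cos(d),np.sin(d)])
R150=np.radians(150)
def res(v):
    p,t=v[:2],v[2]
    return np.r_[p+pol(.11,t+np.radians(105))-knob,p+pol(.043,t)-hand,p+pol(.085,t)-ax,p+pol(.095,t-R150)-nest]
s=least_squares(res,[.55,-.03,0]); 
if __name__=="__main__":
    print(knob,hand,ax,nest); print("sizes",np.linalg.norm(dirc),np.linalg.norm(dirc2),np.linalg.norm(cor[0]-cor[1]))
    y=np.array(dirc); print("yaw from rail", np.degrees(np.arctan2(y[1],y[0]))-(-60)); y=dirc2;print(np.degrees(np.arctan2(y[1],y[0]))+60)
    y=bl[1]-bl[0]; print("yaw head",np.degrees(np.arctan2(y[1],y[0]))+90)
    print(s.x,np.degrees(s.x[2]),s.fun.round(4))
E
python3 jig.py
```

```text
[0.54970134 0.07976207] [ 0.60798272 -0.03211148] [ 0.65084479 -0.03759795] [ 0.48033186 -0.06594808]
sizes 0.22081396268970246 0.21629195191252146 0.04432125869964258
yaw from rail -6.730065877562097
-6.5551735346046485
yaw head -6.529331387697937
[ 0.56633067 -0.02810618 -0.10885306] -6.236820790904868 [-0.0001  0.0008  0.0011 -0.0007 -0.      0.0003 -0.0009 -0.0004]
```

The jig fit agrees to 1 mm: pivot (0.566, -0.028), yaw about -6.4°. Now a closer look at both blanks.

```bash
python3 - <<'E'
from h import *
robot.move_ptp([.40,.30,.25],q(0)); C=cal("wrist"); im=robot.capture("wrist")
np.save("w2.npy",np.array([C[0]["rvec"],C[0]["tvec"]])); cv2.imwrite("pics/w2.png",im)
p=[pix(C,[.463,.373,.036]),pix(C,[.448,.233,.036])]; print(p)
cs=[]
for u,v in p:
    u,v=int(u),int(v); print(u,v); c=im[max(v-65,0):v+65,max(u-65,0):u+65]; cs.append(cv2.resize(c,(390,390),interpolation=cv2.INTER_CUBIC))
cv2.imwrite("pics/w2c.png",np.hstack(cs))
E
```

```text
[array([252.83853754, 118.32589824]), array([379.7529345 , 132.08859633])]
252 118
379 132
```

View pics/w2c.png

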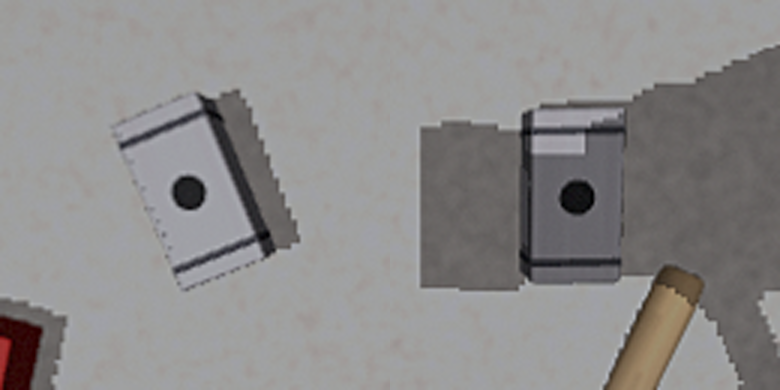

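```bash
cat >> h.py <<'E'
P=np.array([.5663,-.0281]); T=-0.112
pol=lambda r,d:r*np.array([np.cos(d),np.sin(d)])
def nest(k,th=0.): # k=-1,0,1 along carrier y
    a=T+np.radians(30)+th; return P-pol(.095,a)+pol(.073*k,a+np.pi/2)
NYAW=T+np.radians(120)
def pos(): s=robot.get_state(); return np.array(s["tool_pos"]).round(4), round(s["opening"],4), np.array(s["contact_force"]).round(1), round(s["time"],1)
E
cat > b.py <<'E'
from h import *
a=np.load("w2.npy"); c,f,_,_=cal("wrist"); C=(c,f,cv2.Rodrigues(a[0])[0],a[1]); im=cv2.imread("pics/w2.png")
def hole(u,v):
    w=255.-cv2.cvtColor(im,cv2.COLOR_BGR2GRAY)[int(v)-8:int(v)+9,int(u)-8:int(u)+9]; w=np.clip(w-180,0,None)
    y,x=np.mgrid[-8:9,-8:9]; return int(u)+(w*x).sum()/w.sum(), int(v)+(w*y).sum()/w.sum()
B=[]
for h,e0,e1 in (((250,117.3),(112,128,185,291),(187,53)),((376.3,132.7),(625-390,110,620-390,283),(314,67))):
    u,v=hole(*h); c0=onz(C,u,v,.036)[:2]
    A=onz(C,e0[0]/3+e1[0],e0[1]/3+e1[1],.036)[:2]; D=onz(C,e0[2]/3+e1[0],e0[3]/3+e1[1],.036)[:2]
    d=A-D; B.append((c0,np.arctan2(d[1],d[0]),np.linalg.norm(d)))
E
python3 - <<'E'
from b import *
print(B); print([nest(k) for k in(-1,0,1)])
(x,y),yaw,_=B[0]
robot.move_ptp([x,y,.15],q(yaw)); robot.move_gripper(.07)
robot.movel([x,y,.032],feed=.1,contact_N=8); print(pos())
robot.move_gripper(0.02); print(pos())
robot.movel([x,y,.2]); print(pos())
E
```

```text
[(array([0.46457704, 0.37658851]), np.float64(0.38051391731898665), np.float64(0.06330717048095122)), (array([0.44763889, 0.23715046]), np.float64(0.020042856014904558), np.float64(0.06308430053224713))]
[array([ 0.50843966, -0.13301035]), array([ 0.47923418, -0.06610713]), array([0.45002869, 0.00079608])]
(array([0.4652, 0.377 , 0.0329]), 0.0701, array([ 0.6,  0.6, -0.7]), 6.8)
(array([0.4647, 0.3765, 0.0321]), 0.0337, array([-0.9, -0.8,  1.1]), 7.4)
(array([0.4639, 0.3762, 0.1986]), 0.0335, array([-1.4, -1.3, -1.4]), 8.7)
```

```bash
python3 - <<'E'
from h import *
x,y=nest(1)
robot.move_ptp([x,y,.16],q(NYAW)); print(pos())
robot.movel([x,y,.095],feed=.1); C=cal("wrist"); im=robot.capture("wrist"); cv2.imwrite("pics/w3.png",im)
for k in(-1,0,1): print(pix(C,[*nest(k),.045]))
E
```

```text
(array([0.4502, 0.0011, 0.16  ]), 0.034, array([-0.1,  0.2, -2.7]), 10.7)
[320.49013262 401.06006725]
[320.613748   318.16800786]
[320.75475119 220.09618299]
```

View pics/w3.png

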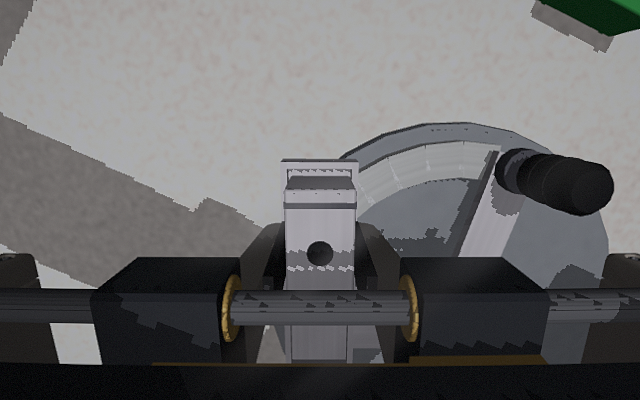

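The blank sits centred over the end pocket: blank edges at columns 285–356, pocket rim at 281–358. Lowering it now, then fetching the second.

```bash
python3 - <<'E'
from b import *
x,y=nest(1)
def place(x,y):
    r=robot.movel([x,y,.0765],feed=.03,contact_N=6); print("place",r,pos())
    return robot.get_state()["tool_pos"][2]<.0805
ok=place(x,y)
if ok:
    robot.move_gripper(.06); robot.movel([x,y,.16]); print(pos())
    cv2.imwrite("pics/w4.png",robot.capture("wrist"))
    (x,y),yaw,_=B[1]
    robot.move_ptp([x,y,.15],q(yaw)); robot.move_gripper(.065)
    robot.movel([x,y,.032],feed=.1,contact_N=8); robot.move_gripper(.02); print(pos())
    robot.movel([x,y,.16]); print(pos())
    x,y=nest(0); robot.move_ptp([x,y,.16],q(NYAW)); robot.movel([x,y,.095],feed=.1); print(pos())
    cv2.imwrite("pics/w5.png",robot.capture("wrist"))
    cv2.imwrite("pics/w45.png",np.hstack([cv2.resize(cv2.imread(f"pics/w{i}.png"),(400,250)) for i in(4,5)]))
E
```

```text
place True (array([0.4496, 0.0009, 0.077 ]), 0.0337, array([-1.2, -0.1,  4.4]), 12.1)
(array([0.4495, 0.0009, 0.1592]), 0.06, array([-0.5,  0.9,  0.2]), 13.4)
(array([0.4477, 0.2372, 0.0321]), 0.0336, array([-0.4,  0.6,  0.9]), 17.7)
(array([0.4467, 0.2369, 0.1587]), 0.0338, array([ 0.8, -0.2, -1.9]), 18.7)
(array([ 0.4797, -0.0663,  0.0956]), 0.0337, array([ 0.9, -1.1, -2.4]), 21.8)
```

View pics/w45.png

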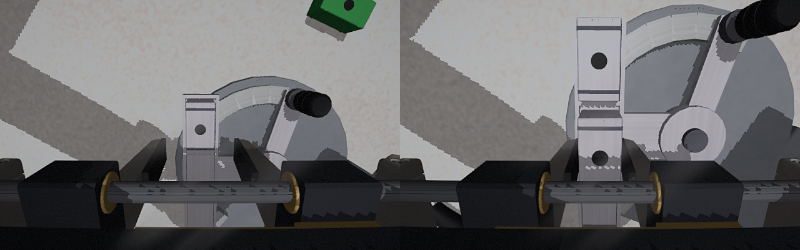

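```bash
cat >> h.py <<'E'
def knob(th,z,r=.11): return [*(P+pol(r,T+np.radians(105)+th)),z]
KY=T+np.pi
E
python3 - <<'E'
from h import *
x,y=nest(0)
r=robot.movel([x,y,.0765],feed=.03,contact_N=6); print("place",r,pos())
if robot.get_state()["tool_pos"][2]>.0805: raise SystemExit
robot.move_gripper(.06); robot.movel([x,y,.17]); robot.wait(.3)
k=knob(0,.17); robot.move_ptp(k,q(KY)); print(pos())
C=cal("wrist"); print(pix(C,knob(0,.106)))
cv2.imwrite("pics/w6.png",robot.capture("wrist"))
E
```

```text
place True (array([ 0.4789, -0.0661,  0.0771]), 0.0337, array([-1. ,  0.2,  4.9]), 22.4)
(array([0.5496, 0.0802, 0.1697]), 0.0602, array([-0.1,  0. , -0.2]), 24.8)
[320.54836047 216.09637255]
```

View pics/w6.png

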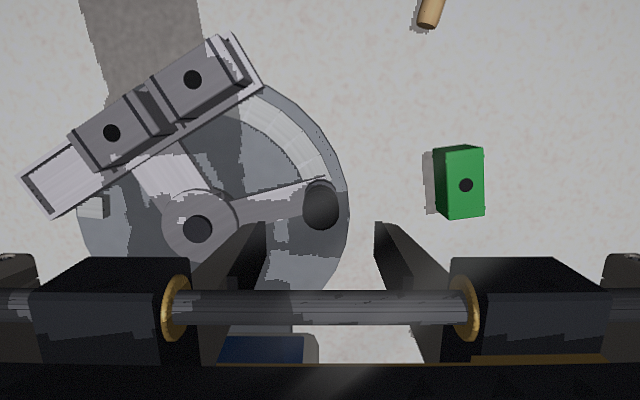

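Both blanks are seated, and the knob at (321,207) is midway between the fingers. Gripping and lifting it now.

```bash
python3 - <<'E'
from h import *
k=knob(0,.092); print(robot.movel(k,feed=.08,contact_N=8),pos())
robot.move_gripper(.015); print(pos())
for z in(.098,.104,.1085): robot.movel(knob(0,z),feed=.03); print(pos())
for i in(5,10,15,20):
    robot.movel(knob(np.radians(i),.1085),feed=.06); print(pos())
E
```

```text
False (array([0.5504, 0.0807, 0.0927]), 0.0598, array([-0.2, -1. ,  0.2]), 25.9)
(array([0.5499, 0.0808, 0.0921]), 0.0252, array([-0.1,  0.4,  0.6]), 26.6)
(array([0.5496, 0.0808, 0.0976]), 0.0253, array([ 2.4,  0.6, -5.9]), 26.9)
(array([0.5491, 0.0807, 0.1035]), 0.0254, array([-0.2, -0.5, -8.7]), 27.2)
(array([0.5492, 0.0806, 0.1081]), 0.0254, array([-0.3, -1.2, -9.3]), 27.6)
(array([0.5398, 0.0788, 0.1083]), 0.0253, array([-1.5,  0.4, -9.7]), 27.9)
(array([0.5307, 0.0761, 0.1083]), 0.025, array([-0.9,  0.5, -9.2]), 28.2)
(array([0.5217, 0.0725, 0.1083]), 0.0254, array([-0.8, -0.4, -9.8]), 28.5)
(array([0.5131, 0.0682, 0.1083]), 0.0252, array([-1.2,  0.6, -9.4]), 28.8)
```

```bash
cat >> h.py <<'E'
def swing(a,b,step=5,z=.1085):
    n=int(np.ceil(abs(b-a)/step))
    for t in np.linspace(a,b,n+1)[1:]:
        robot.movel(knob(np.radians(t),z),feed=.07); p=pos()
        if p[2][2]>-5: print("slack?",t,p); return False
        if np.hypot(*p[2][:2])>12: print("force",t,p); return False
    return True
E
python3 - <<'E'
from h import *
if swing(20,150):
    print(pos()); cv2.imwrite("pics/top2.png",robot.capture("top"))
    for z in(.104,.100,.096,.092): robot.movel(knob(np.radians(150),z),feed=.03); print(pos())
E
```

```text
(array([ 0.5265, -0.1306,  0.1087]), 0.0251, array([ 0.4, -0.5, -9.9]), 36.1)
(array([ 0.5263, -0.1305,  0.1041]), 0.0254, array([ 1.2, -0.2, -8.5]), 36.5)
(array([ 0.5262, -0.1305,  0.1   ]), 0.0253, array([ 1.2,  1.1, -7.6]), 36.8)
(array([ 0.5262, -0.1305,  0.096 ]), 0.0252, array([ 0.3,  0.6, -6.7]), 37.1)
(array([ 0.5263, -0.1306,  0.0921]), 0.0251, array([-0.4,  1.6, -4.3]), 37.4)
```

The spring still loads the tool at the bottom (about 5 N), so the pin is in its hole. Now the crank.

```bash
cat >> h.py <<'E'
AX=P+pol(.085,T)
def hnd(c,z=.234): return [*(AX+pol(.042,T+np.pi-c)),z]
def crank(a,b,step=.22,lim=15):
    n=int(np.ceil(abs(b-a)/step)); m=0
    for c in np.linspace(a,b,n+1)[1:]:
        robot.movel(hnd(c),feed=.07); p=pos(); m=max(m,np.hypot(*p[2][:2]))
        if m>lim: print("force at",c,p); break
    print("crank",round(a,2),"->",round(c,2),"maxF",round(m,1),p); return c
E
python3 - <<'E'
from h import *
x,y,_=knob(np.radians(150),0)
robot.move_gripper(.05); robot.wait(.2); print(pos())
robot.movel([x,y,.33]); robot.movel(hnd(0,.33)); 
print(robot.movel(hnd(0),feed=.08,contact_N=8),pos())
robot.move_gripper(.012); print(pos())
c=crank(0,.5)
E
```

```text
(array([ 0.5262, -0.1305,  0.092 ]), 0.0499, array([-0.5,  1. ,  0.3]), 38.1)
False (array([ 0.6094, -0.033 ,  0.2348]), 0.0499, array([-0.2, -0.9, -0.5]), 42.2)
(array([ 0.6091, -0.0325,  0.2342]), 0.0217, array([-0. ,  2.2,  1.4]), 42.7)
crank 0 -> 0.5 maxF 1.1 (array([ 0.6166, -0.0132,  0.2342]), 0.022, array([-0.6,  0.9,  2.7]), 43.5)
```

```bash
python3 - <<'E'
from h import *
c=.5
for b in(3.2,1.6,4.75,3.15,6.31): c=crank(c,b)
p=pos(); print(p, "meas crank",(T+np.pi-np.arctan2(*(p[0][:2]-AX)[::-1]))%(2*np.pi))
E
```

```text
crank 0.5 -> 3.2 maxF 1.7 (array([ 0.6921, -0.0454,  0.2341]), 0.0216, array([ 0.1, -1.5,  4.8]), 47.0)
crank 3.2 -> 1.6 maxF 1.6 (array([0.6563, 0.004 , 0.2341]), 0.0219, array([-0.7, -0.4,  6.1]), 49.2)
crank 1.6 -> 4.75 maxF 1.9 (array([ 0.6437, -0.0791,  0.2341]), 0.0219, array([-1. ,  0.2,  6.1]), 53.3)
crank 4.75 -> 3.15 maxF 1.9 (array([ 0.6925, -0.0427,  0.2341]), 0.022, array([ 1.4, -0.7,  5. ]), 55.4)
crank 3.15 -> 6.31 maxF 2.7 (array([ 0.6091, -0.0317,  0.2341]), 0.0218, array([2.7, 0.3, 5.2]), 59.5)
(array([ 0.6091, -0.0317,  0.2341]), 0.0218, array([2.7, 0.3, 5.2]), 59.5) meas crank 0.02866484414199455
```

```bash
python3 - <<'E'
from h import *
crank(6.31,0.02); robot.move_gripper(.05); robot.wait(.2)
robot.movel(hnd(0.02,.36)); x,y,_=knob(np.radians(150),0); robot.movel([x,y,.36]); 
robot.wait(.2); cv2.imwrite("pics/w7.png",robot.capture("wrist"))
C=cal("wrist"); print(pix(C,knob(np.radians(150),.106)),pix(C,hnd(0,.254)),pos())
E
```

```text
crank 6.31 -> 0.02 maxF 3.2 (array([ 0.609 , -0.0328,  0.2341]), 0.0217, array([ 1.4, -1.2,  5.3]), 67.8)
[319.3606117 170.0735136] [440.64539453 279.14392184] (array([ 0.5264, -0.13  ,  0.3599]), 0.0501, array([-0.1,  0.2,  0.8]), 70.8)
```

View pics/w7.png

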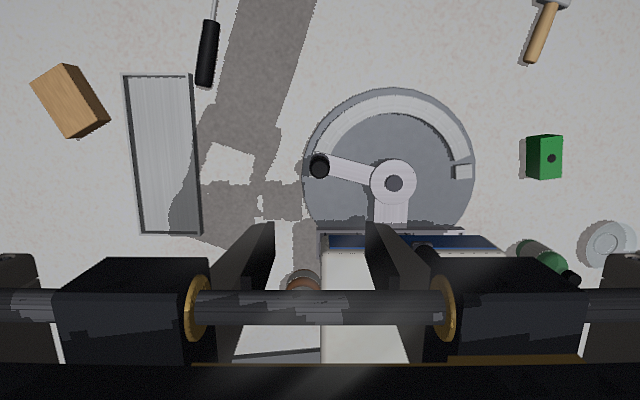

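The knob is at (319,165), close to the predicted locked position. The handle was gripped all the way back to 0. Swinging the carrier back now.

```bash
python3 - <<'E'
from h import *
k=lambda z:knob(np.radians(150),z)
print(robot.movel(k(.092),feed=.12,contact_N=8),pos()); robot.move_gripper(.015); print(pos())
for z in(.098,.104,.1085): robot.movel(k(z),feed=.03); print(pos())
if swing(150,0):
    for z in(.104,.100,.096,.092): robot.movel(knob(0,z),feed=.03); print(pos())
E
```

```text
False (array([ 0.5265, -0.1307,  0.0926]), 0.0503, array([-0.5, -1. , -0.1]), 73.2)
(array([ 0.5262, -0.1305,  0.0921]), 0.0253, array([-0.4,  1.1,  0.9]), 73.7)
(array([ 0.5256, -0.1302,  0.0973]), 0.0255, array([ 0.6,  0.6, -5.9]), 74.0)
(array([ 0.5255, -0.1302,  0.1035]), 0.0252, array([-0.2,  0.3, -8.7]), 74.4)
(array([ 0.5257, -0.1303,  0.1082]), 0.0255, array([-0.9,  0.9, -9.9]), 74.7)
(array([0.5501, 0.0807, 0.1042]), 0.0251, array([ 0.1,  2.1, -9. ]), 83.5)
(array([0.55  , 0.0807, 0.1001]), 0.0254, array([-0.4,  2. , -7. ]), 83.8)
(array([0.5501, 0.0807, 0.0961]), 0.0253, array([ 0.4,  1.7, -5.7]), 84.0)
(array([0.5502, 0.0807, 0.0922]), 0.0249, array([ 0.6,  2.4, -4.3]), 84.3)
```

```bash
python3 - <<'E'
from h import *
robot.move_gripper(.05); x,y,_=knob(0,0); robot.movel([x,y,.2]); robot.wait(.2)
robot.move_ptp([.45,-.22,.40],q(0)); robot.wait(.2)
C=cal("wrist"); im=robot.capture("wrist"); cv2.imwrite("pics/w8.png",im); np.save("w8.npy",np.array([C[0]["rvec"],C[0]["tvec"]]))
for k in(0,1): print(pix(C,[*nest(k),.081]))
print(pix(C,knob(0,.106)))
E
```

```text
[212.39487022 140.4651629 ]
[168.30157255 160.80090308]
[92.47665329 88.46176603]
```

View pics/w8.png

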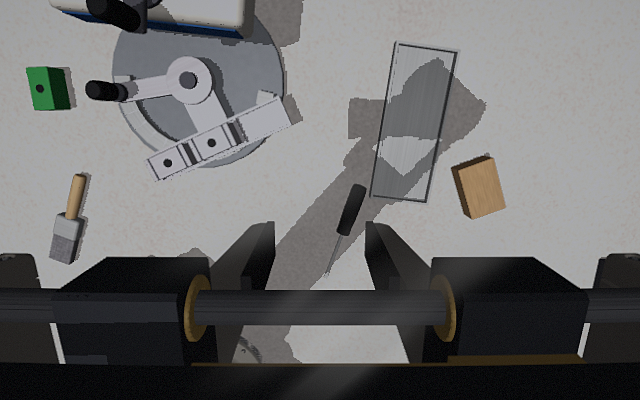

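```bash
python3 - <<'E'
from h import *
a=np.load("w8.npy"); c,f,_,_=cal("wrist"); C=(c,f,cv2.Rodrigues(a[0])[0],a[1])
K=np.array([onz(C,u,v,.018)[:2] for u,v in((397,41),(460,50),(426,203),(371,197))])
print("sizes",[round(np.linalg.norm(K[i]-K[i-1]),3) for i in range(4)]); m=K.mean(0)
d=K[0]-K[3]+K[1]-K[2]; ty=np.arctan2(d[1],d[0]); print("tray",m,ty)
np.save("tray.npy",[*m,ty])
x,y=nest(0); robot.move_ptp([x,y,.17],q(NYAW)); robot.move_gripper(.06)
print(robot.movel([x,y,.0775],feed=.08,contact_N=8),pos()); robot.move_gripper(.02); print(pos())
robot.movel([x,y,.18]); print(pos())
t=m+pol(.055,ty); robot.move_ptp([*t,.15],q(ty)); print(pos())
C=cal("wrist"); im=robot.capture("wrist"); cv2.imwrite("pics/w9.png",im)
E
```

```text
sizes [np.float64(0.246), np.float64(0.098), np.float64(0.245), np.float64(0.095)]
tray [ 0.49662702 -0.36977491] -0.13170384041119443
False (array([ 0.4797, -0.0663,  0.0781]), 0.0598, array([ 0.8, -0.3, -0.5]), 91.4)
(array([ 0.4793, -0.0662,  0.0777]), 0.0338, array([-0.7, -0.7,  1.6]), 91.9)
(array([ 0.4784, -0.0658,  0.1788]), 0.0336, array([-1. , -0.2, -1.5]), 92.7)
(array([ 0.5512, -0.3762,  0.1496]), 0.0339, array([ 0.3,  0.5, -1.5]), 94.3)
```

View pics/w9.png

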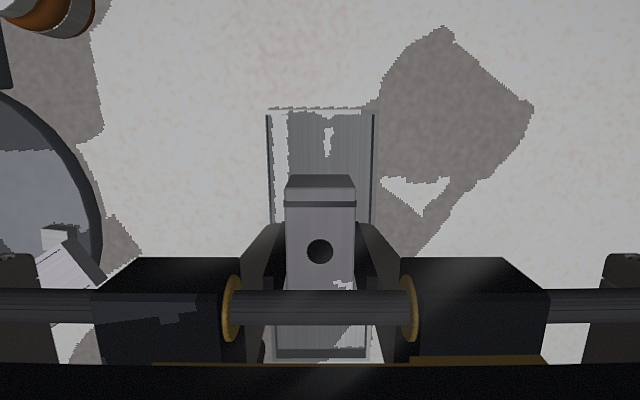

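The blank (columns 285–356) is centred over the tray (265–375). Lowering it, then fetching the second and checking the tray again before placing.

```bash
python3 - <<'E'
from h import *
mx,my,ty=np.load("tray.npy"); m=np.array([mx,my])
t=m+pol(.055,ty)
print(robot.movel([*t,.0365],feed=.05,contact_N=6),pos())
if robot.get_state()["tool_pos"][2]>.042: raise SystemExit
robot.move_gripper(.046); robot.movel([*t,.18]); print(pos())
x,y=nest(1); robot.move_ptp([x,y,.17],q(NYAW)); robot.move_gripper(.06)
print(robot.movel([x,y,.0775],feed=.08,contact_N=8),pos()); robot.move_gripper(.02); print(pos())
robot.movel([x,y,.18]); print(pos())
t=m-pol(.055,ty); robot.move_ptp([*t,.15],q(ty)); print(pos())
cv2.imwrite("pics/w10.png",robot.capture("wrist"))
E
```

```text
False (array([ 0.5513, -0.3771,  0.0367]), 0.034, array([-0.7,  0.4, -2.3]), 96.7)
(array([ 0.5506, -0.3765,  0.1785]), 0.0459, array([ 0.8, -0.1,  0.1]), 98.2)
False (array([0.4506, 0.0007, 0.0781]), 0.0598, array([-0.3,  0.1, -0.9]), 101.4)
(array([0.4501, 0.0008, 0.0777]), 0.0338, array([ 0.1, -0. ,  1.6]), 101.9)
(array([0.4492, 0.001 , 0.1789]), 0.0337, array([-1. , -0.4, -2.2]), 102.7)
(array([ 0.4422, -0.3616,  0.1495]), 0.0335, array([ 0.1, -0.7, -2. ]), 104.1)
```

View pics/w10.png

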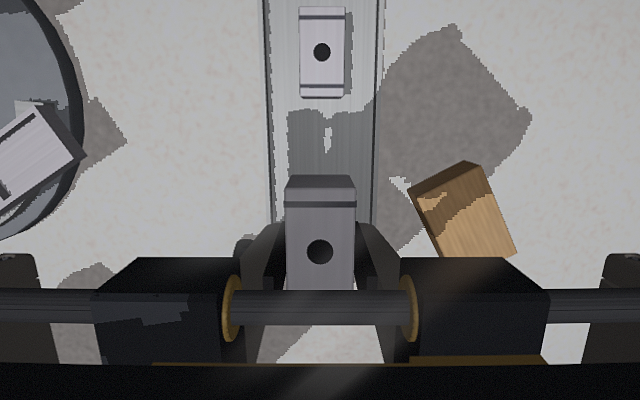

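The first blank lies flat in the tray at (322,52) and the tray hasn't moved. Placing the second.

```bash
python3 - <<'E'
from h import *
mx,my,ty=np.load("tray.npy"); m=np.array([mx,my])
t=m-pol(.055,ty)
print(robot.movel([*t,.036],feed=.05,contact_N=6),pos())
if robot.get_state()["tool_pos"][2]>.042: raise SystemExit
robot.move_gripper(.046); robot.movel([*t,.2]); robot.move_ptp([.42,-.22,.42],q(0)); robot.wait(.5); print(pos())
cv2.imwrite("pics/w11.png",robot.capture("wrist")); C=cal("wrist")
print([pix(C,[*(m+pol(s*.055,ty)),.04]) for s in(1,-1)],pix(C,knob(0,.106)),pix(C,hnd(0,.254)))
E
```

```text
True (array([ 0.4422, -0.3626,  0.0367]), 0.0337, array([-0.8, -0.2,  5.6]), 106.4)
(array([ 0.42  , -0.2201,  0.4198]), 0.0458, array([-0.2,  0.8,  0.2]), 109.5)
[array([421.19650106,  70.99634252]), array([407.59309432, 142.06887787])] [98.72556428 66.7640658 ] [106.27745681 -28.9491571 ]
```

View pics/w11.png

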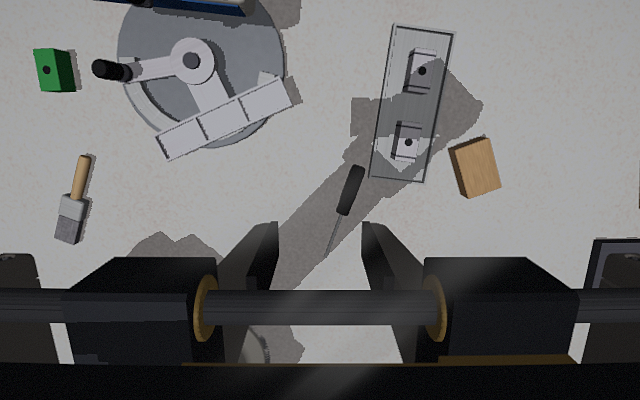

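Both blanks lie flat in the tray at (422,71) and (408,142), the carrier is at loading, and the gripper is clear. Handing in.

```bash
python3 -c "
from h import *
robot.finish_job(); print(pos())"
```

```text
the job is handed in; nothing more can be done
the job is handed in; nothing more can be done
```

The job is done and handed in at about 110 s of the 210 s allowed. There is no verdict, so the results below are from my own checks.

**What I did**
- Two blanks were on the bench, and I set both in pockets and swung the carrier until the plunger locked it under the head.
- I cranked the chip-breaking sequence 3.2 → 1.6 → 4.75 → 3.15 → 6.31 rad, then wound back to about 0.02 rad.
- I then swung the carrier back, let the plunger lock it at loading, and laid both blanks in the tray.

**Last checks**
- **Blanks:** the final picture shows both flat in the tray, within about 1 px of where I planned to put them.
- **Bystanders and tray:** I saw no movement in the bystanders and look-alikes in view. The tray wasn't knocked, and I saw no grip slip.
- **Plunger:** I didn't read the joint itself. At both locks the knob came down to its pin-down height with the spring still pulling about 4.3 N, close to the 5 N expected there.
- **Crank:** the wound-out position comes from the gripper path, because the handle was outside the final picture.
- **Disagreement:** with the carrier under the head, the knob showed about 5 px from its predicted row. I put this down to judging its position by eye.

No check failed.

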